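# Square a steel blank into the locating corner

### The arm

A 6-joint arm with a two-finger parallel gripper is mounted at the origin on the work surface. World frame = base frame: x ahead of the robot, y to its left, z up, the work surface at z = 0. Lengths are in m, angles in rad, forces in N, time in s.
With the tool pointing down it reaches from about 0.3 to 0.775 m from the base axis. Payload 14.6 kg.
Tool frame: the origin (TCP) lies midway between the tips of the shut fingers; the grasp point (between the pads) lies 19 mm behind it (ctrl.tcp_to_grasp is the z of the grasp point in the tool frame, in m); z points along the fingers, y is the line along which they close (so a half turn about z gives the same grasp; the last joint's range is limited). The gripper opens to 94 mm and grips with 3 to 60 N. Pads are 16 mm wide; open, the fingers measure 119 mm over their backs; the gripper's body (75 mm by 177 mm) begins 78 mm behind the grasp point.
Start: joints at [-1.194, 0.3, 1.521, -0, 1.321, -0.067], TCP at [0.236, -0.497, 0.205] pointing down, gripper open.
Joint ranges: [-3.03, 3.03], [-0.79, 2.21], [0.23, 2.52], [-1.04, 4.18], [0, 3.07], [-2.55, 2.55]. Speed limits (rad/s): [2.22, 2.22, 2.57, 3.14, 3.14, 3.14].

### API

Orientations are given as [roll, pitch, yaw] about the fixed x, y, z axes, in that order (R = Rz(yaw) Ry(pitch) Rx(roll)).
In Python, from station import monitor, camera, ctrl gives the robot as it stands.
- The arm moves only by the tool apply_moves, never from a script. Its argument "plan" is one flat list of numbers, 4 for each row, row after row: the shift along the tool's x, y, z in mm, then the turn about the tool's z in rad. In form: [dx, dy, dz, spin, dx, dy, dz, spin, ...]. A call has 1 to 20 rows; each row shifts and turns the commanded pose from where the row before left it, along the tool's axes as they then stand; what a row does not reach is not made up. A row lasts 1/10 s, in which the tool goes at most 50 mm and 8.59 degrees, less where a joint would pass 70% of its speed; a pose out of reach is approached as far as the arm can. A call is refused whole if a number of a shift passes 50 or a number of a turn 0.15, either way. A call with a gripper value outside its range is refused whole. "hand" is the gripper command: -1 is shut, 1 is fully open, values between are in proportion, set as the call begins (left out, the last holds). The fingers move at their own pace and stop on an object; "squeeze" is the grip in N (left out, the last holds). Time passes only in rows, so rows that do not move let the fingers close. It gives the time, the measured TCP pose, the force, the opening and the grip force at its end, in the units of the state.
- monitor.get_obs(): the state, without advancing time (a new reading comes with each control period).
- camera(name): name is "side" or "top"; returns a dict with "image" (400x640x3 uint8, red, green, blue), "range_z" (400x640 float32, m along the optical axis (not along the pixel's ray), 0 where there is no reading), "mtx" (3x3 intrinsics, pixels), "distortion" ([k1, k2, p1, p2, k3] as OpenCV has them; the pictures are not rectified), "rvec" (rotation vector, rad) and "tvec" (3), from world to camera coordinates, as OpenCV has them. Camera axes: x right, y down, z forward; pixel columns grow to the right and rows downward; lengths in m; the calibration is good to about 2 mm. A picture is of the moment at which its call begins.
- ctrl.hand_in(): hands the job in; it is judged then, once.
The state is a dict: "time_s": time; "qpos": joint angles; "joint_vel": joint speeds; "tau": joint torques, N m; "ee_pos": TCP position; "eef_rot": TCP orientation; "force": force on the tool from outside, world axes, zero at the start; "moment": the same for the moment, N m; "grip_width": finger opening in m; "grip_force": force on a finger pad.
Only numpy, scipy, OpenCV 4.12 (cv2) and the standard library are available. Lean on these libraries where they do the work, as an engineer would, in place of code of your own. Each camera call takes 0.05 s, during which the arm holds its last target. There are 200 camera calls.

### The job

Push the long steel blank along the bench top with the fingertips into the inside corner of the aluminium locating stop, so that its long side lies flush against the long fence and its end touches the short end stop, ready for clamping. Only push it: do not pick it up or tip it. Leave the short blank, the oilstone, the tin and the wrench alone, and finish with the hand clear.

Things in the scene. Friction and masses are not known exactly. Their poses are not given: they have to be found in the camera images.
- corner_stop: Fixed L of aluminium bars, 20 mm high, 24 mm thick. Origin: its inside corner, at bench level. x points into the long fence (roughly away from the robot), y into the short end stop (roughly left). Fence's inner face: plane x = 0, y = 0 to -360 mm. End stop's inner face: plane y = 0, x = 0 to -90 mm. Bare bench at x < 0, y < 0. A clamp up to 45 mm high is fixed behind the fence, x = 25 to 140, y = -80 to -40 mm.
- long_blank_center (a point): Centre, half-way up, of the long blank: a loose flat dark steel bar, 50 mm (its x) by 120 mm (its y) by 15 mm high, with two 10 mm holes on its long centre line, lying in the open quadrant in front of the fence, turned up to 0.4 rad from the stop's axes. Seated, this point is at x = -25, y = -60 mm in the stop's frame.
- short_blank_center (a point): Centre (half-way up) of the short blank, 40 mm by 60 mm by 15 mm, of the same dark steel with one hole in the middle: leave it alone. It lies outside the L.
- oilstone: Two-layer oilstone block, 30 mm (x) by 60 mm (y) by 22 mm high, loose, outside the L; origin at the centre of its underside. Leave alone.
- tin: Small closed steel tin, 52 mm across and 65 mm high, standing loose on the left, nearer the robot than the end stop; origin at the centre of its underside. Leave alone.
- wrench: Wrench 160 mm long lying flat along its x, loose, origin under its middle, beyond the end stop to the left. Leave alone.
- long_blank: The long blank itself: origin at the centre of its underside, axes as for its centre. About 0.45 to 0.9 kg; it slides on the bench with ordinary dry friction (2 to 10 N to push).
Mind the look-alikes: they are no part of the job. Leave any blue or green look-alike of the long_blank alone.

How it is judged:
At the end, for the whole second after the job is handed in: The long blank lies flat and at rest in the inside corner of the stop: its centre within 3 mm of the seated place across the fence and 3 mm along it, and square to the fence within 0.03 rad (x of long_blank_center in the frame of corner_stop between -0.028 and -0.022 m and y of long_blank_center in the frame of corner_stop between -0.063 and -0.057 m and angle between the x axis of long_blank_center and the x axis of corner_stop, either way round below 0.03 rad and angle between long_blank_center's own z axis and vertical below 0.04 rad and height (world z) of long_blank_center below 0.011 m and linear speed of long_blank below 0.01 m/s); the robot touches nothing.
It fails at once if the long blank is lifted off the bench (more than 6 mm) (height (world z) of long_blank_center above 0.0135 m).
It fails at once if the long blank is tipped (angle between long_blank_center's own z axis and vertical above 0.2 rad).
It fails at once if the short blank, oilstone, tin or wrench is disturbed (moved more than 10 mm) (distance of any of short_blank_center, oilstone, tin, wrench from where it was at the start of the episode above 0.01 m).
It also fails if it takes over 64 s, if anything falls off the work surface, if the arm or the gripper's body presses on something with over 40 N, if the wrist force passes 120 N, or if a joint passes its speed limit or range.

## Working session

There is one attempt and no reset: what is moved stays moved. The work goes in short steps, Python scripts to look and compute and a tool call to move; the robot and the scene stay as the last step left them, time stands still between calls to the robot, and variables do not carry over. Pictures are saved under pics/ and viewed, at most 10 in all, crops included, and the job is handed in when it is done.

Besides the shell and the picture viewer there is one more tool, called after ">>>" as name(argument=value, ...) on one line, values as JSON. apply_moves: Moves the arm, as the interface text tells. Its arguments: {"type":"object","properties":{"plan":{"type":"array","items":{"type":"number"}},"hand":{"type":"number"},"squeeze":{"type":"number"}},"required":["plan"]}

```bash
mkdir -p pics
python3 - <<'E'
from station import monitor, camera, ctrl
import cv2,numpy as np
for n in ("top","side"):
    c=camera(n); cv2.imwrite(f"pics/{n}0.png",c["image"][:,:,::-1]); np.savez(f"{n}0.npz",**c)
    R=cv2.Rodrigues(np.array(c["rvec"]))[0]; print(n,-R.T@np.array(c["tvec"]).ravel(),R[2],c["mtx"][0][0])
print(monitor.get_obs())
E
```

```text
top [0.49595479 0.11581671 0.9386516 ] [ 0.04232557  0.02359469 -0.99882523] 468.71406554327734
side [ 0.35044402 -0.31293567  0.60160601] [ 0.27659585  0.60422276 -0.74726809] 389.20764383042456
{'time_s': 0.1, 'qpos': array([-1.19357250e+00,  3.00398091e-01,  1.52148936e+00, -6.68033047e-06,
        1.32068594e+00, -6.65517463e-02]), 'joint_vel': array([ 6.11495771e-04, -2.65738808e-03, -2.84595251e-06,  1.33191030e-03,
        2.55583669e-03,  1.00393171e-03]), 'tau': array([ 1.24575065e-03, -5.32644618e+01, -3.53283978e+01,  7.10185105e-02,
        2.34759471e-02, -6.68941084e-05]), 'ee_pos': array([ 0.23608242, -0.49651126,  0.20496517]), 'eef_rot': array([-3.14061365e+00, -5.87654723e-05,  4.43777200e-01]), 'force': array([-0.48021053,  0.19433419, -0.1508419 ]), 'moment': array([-0.00885172,  0.01955272, -0.04415049]), 'grip_force': 0.0, 'grip_width': 0.09412637113483825}
```

View pics/top0.png

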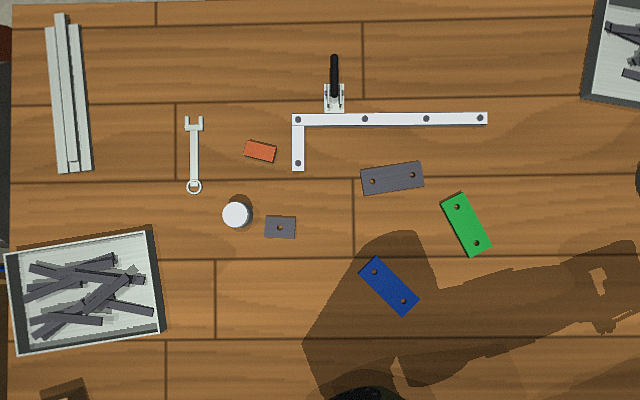

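View pics/side0.png

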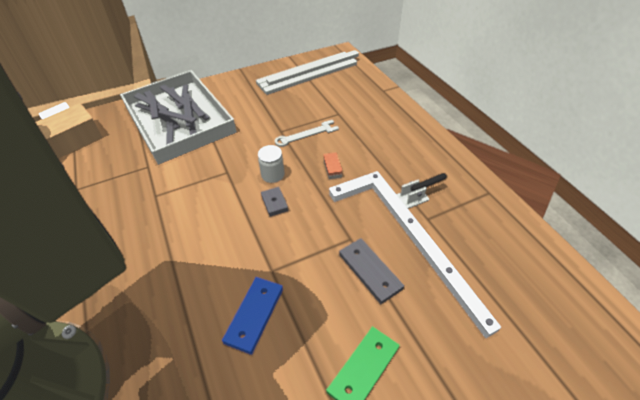

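The top view shows the long blank (dark) at about (392,178) and the white L with its inside corner near (304,126). The short blank is at (280,227), and the green (465,225) and blue (388,286) decoys lie to the right and nearer the robot. The side view agrees.

```bash
cat > h.py <<'E'
import cv2,numpy as np
def ray(c,px,z):
    p=cv2.undistortPoints(np.array(px,float).reshape(-1,1,2),np.array(c["mtx"]),np.array(c["distortion"])).reshape(-1,2)
    R=cv2.Rodrigues(np.array(c["rvec"]))[0]; o=-R.T@np.array(c["tvec"]).ravel()
    d=np.c_[p,np.ones(len(p))]@R
    return (o+d*((z-o[2])/d[:,2])[:,None])[:,:2]
def masks(c):
    hsv=cv2.cvtColor(np.ascontiguousarray(c["image"]),cv2.COLOR_RGB2HSV)
    return hsv
def blobs(m,a):
    n,l,s,ce=cv2.connectedComponentsWithStats(m.astype(np.uint8))
    return [(i,s[i],ce[i]) for i in range(1,n) if s[i][4]>a],l
E
python3 - <<'E'
from h import *
for n,bp,sp in (("top",(392,178),(400,119)),("side",(372,270),(430,250))):
    c=dict(np.load(n+"0.npz")); h=masks(c)
    print(n,"blank hsv",h[bp[1]-4,bp[0]],"stop",[h[y,400].tolist() for y in range(108,132,1)] if n=="top" else "")
    m=(h[...,1]<70)&(h[...,2]<130)&(h[...,2]>50); b,l=blobs(m,100)
    for i,s,ce in b:
        if abs(ce-bp).max()<20:
            ct=cv2.findContours((l==i).astype(np.uint8),0,1)[0][0][:,0]
            P=ray(c,ct,0.015); r=cv2.minAreaRect((P*1000).astype(np.float32)); print(n,"blank",s,r)
    m=(h[...,1]<40)&(h[...,2]>215); b,l=blobs(m,300)
    for i,s,ce in b: 
        print(n,"white",s,ce, ray(c,ce,0.02))
E
```

```text
top blank hsv [126  12 103] stop [[15, 152, 153], [15, 153, 153], [16, 153, 152], [17, 165, 148], [11, 75, 99], [103, 12, 247], [105, 7, 229], [90, 5, 225], [90, 3, 223], [105, 7, 224], [98, 5, 225], [98, 5, 225], [90, 5, 222], [90, 3, 224], [96, 6, 222], [98, 4, 230], [102, 11, 238], [95, 38, 74], [21, 37, 89], [15, 161, 127], [15, 159, 114], [16, 151, 137], [16, 152, 131], [15, 150, 131]]
top blank [ 360  161   65   35 1530] ((575.4150390625, -24.849437713623047), (50.393768310546875, 120.5711441040039), 8.307130813598633)
top white [ 292  113  195   12 2021] [388.47600198 118.55071747] [[ 0.69179414 -0.01988082]]
top white [292 126  12  45 505] [297.4950495  146.97623762] [[0.63878919 0.16003941]]
top white [223 202  25  25 484] [234.46900826 214.16322314] [[0.50812071 0.28584935]]
top white [ 43 231 117 110 446] [129.14349776 278.33632287] [[0.38511566 0.49445715]]
side blank hsv [130  12 125] stop 
side blank [ 340  239   64   65 1841] ((572.1467895507812, -27.451278686523438), (53.64695739746094, 122.51122283935547), 8.675520896911621)
side white [257  51 101  32 517] [305.76015474  66.2901354 ] [[0.74671465 0.63155743]]
side white [264  59  92  32 305] [308.99672131  74.48852459] [[0.73651078 0.58650182]]
side white [189  84  38  47 531] [205.55743879 109.08851224] [[0.43335858 0.55819714]]
side white [132 104  34  46 475] [151.54105263 129.31157895] [[0.29304224 0.53877684]]
side white [ 329  171  172  163 2741] [423.43816126 243.18642831] [[ 0.68517332 -0.02639701]]
```

Run:
```python
from h import *
c=dict(np.load("top0.npz")); h=masks(c); v=(h[...,1]<60)&(h[...,2]>150)
m=np.zeros(v.shape,bool); m[105:175,285:495]=v[105:175,285:495]; m[:112,:]=0
m=cv2.morphologyEx(m.astype(np.uint8),cv2.MORPH_CLOSE,np.ones((5,5)))
# fence: columns 355-480 (right of clamp); half-pixel edges
up=[];lo=[]
for x in range(352,482):
    y=np.where(m[:,x])[0]; up.append((x,y.min()-.5)); lo.append((x,y.max()+.5))
U,L=ray(c,up,.02),ray(c,lo,.02)
pu=np.polyfit(U[:,1],U[:,0],1); pl=np.polyfit(L[:,1],L[:,0],1); print("fence",pu,pl,"thick",np.polyval(pu,0)-np.polyval(pl,0))
le=[];ri=[]
for y in range(130,165):
    x=np.where(m[y,:360])[0]; le.append((x.min()-.5,y)); ri.append((x.max()+.5,y))
A,B=ray(c,le,.02),ray(c,ri,.02)
pa=np.polyfit(A[:,0],A[:,1],1);pb=np.polyfit(B[:,0],B[:,1],1); print("end",pa,pb,np.polyval(pa,.64)-np.polyval(pb,.64))
s=(pu[0]+pl[0])/2
xf=lambda y:(np.polyval(pu,y)+np.polyval(pl,y))/2-.012
yb=(np.polyval(pa,.65)+np.polyval(pb,.65))/2-.012
C=np.array([xf(yb),yb]); th=-np.arctan(s)   # y axis dir: (s,1)
print("corner",C,"slope",s,"th",th,"end slope",pa[0],pb[0])
ex=np.array([np.cos(th),np.sin(th)]);ey=np.array([-np.sin(th),np.cos(th)])
b=np.array([.5754,-.0248]); print("blank in stop",(b-C)@ex,(b-C)@ey)
np.save("stop.npy",[*C,th])
x=np.where(v[113:124,300:495].any(0))[0]; e=ray(c,[(x.max()+300.5,118)],.02); print("fence end",(e-C)@ey,(e-C)@ex)
```

```text
fence [0.01440689 0.70405626] [0.00909035 0.6802771 ] thick 0.023779164788535034
end [-0.01262561  0.17994572] [-0.01367132  0.15691867] 0.023696307836704095
corner [0.68190413 0.14788569] slope 0.011748617066760243 th -0.011748076557640505 end slope -0.012625613478325394 -0.013671317843303473
blank in stop -0.104468107258906 -0.1739249664819983
fence end [-0.36057144] [0.01136253]
```

>>> apply_moves(plan=[0,0,0,0.114,0,0,0,0.114,0,0,0,0.114,0,0,0,0.114,0,0,0,0,0,0,0,0], hand=0.28)

```text
time_s: 0.7
ee_pos: [0.2361, -0.4966, 0.2052]
eef_rot: [-3.141, 0.0, -0.009]
force: [-1.1, 0.2, -0.5]
grip_width: 0.0594
grip_force: 0.0
```

```bash
cat > go.py <<'E'
# usage: go.py x y z(mm, in the stop frame) -> shift in tool axes
import sys,numpy as np
from station import monitor
o=monitor.get_obs(); p=np.array(o["ee_pos"]); r,pt,w=o["eef_rot"]; cx,cy,th=np.load("stop.npy")
from scipy.spatial.transform import Rotation as Ro
S=Ro.from_euler("z",th); T=Ro.from_euler("xyz",[r,pt,w])
print("tcp in stop mm",S.inv().apply(p-[cx,cy,0])*1e3,"yaw-th",w-th,"F",o["force"],"t",o["time_s"],"w",o["grip_width"])
g=S.apply(np.array(sys.argv[1:4],float)/1e3)+[cx,cy,0]; print("shift mm",T.inv().apply(g-p)*1e3)
E
python3 go.py -160 -174 60; python3 go.py -160 -174 7
```

```text
tcp in stop mm [-438.19666966 -649.7048923   205.24923399] yaw-th 0.0029325865819933208 F [-1.12881533  0.19112459 -0.46113524] t 0.7 w 0.05942703571324348
shift mm [ 279.61551567 -474.83165934  145.3820148 ]
tcp in stop mm [-438.19666966 -649.7048923   205.24923399] yaw-th 0.0029325865819933208 F [-1.12881533  0.19112459 -0.46113524] t 0.7 w 0.05942703571324348
shift mm [ 279.62463887 -474.81146755  198.38201017]
```

>>> apply_moves(plan=[18.6,-31.7,8,0,18.6,-31.7,8,0,18.6,-31.7,8,0,18.6,-31.7,8,0,18.6,-31.7,8,0,18.6,-31.7,8,0,18.6,-31.7,8,0,18.6,-31.7,8,0,18.6,-31.7,8,0,18.6,-31.7,8,0,18.6,-31.7,8,0,18.6,-31.7,8,0,18.6,-31.7,8,0,18.6,-31.7,8,0,18.6,-31.7,8,0,0,0,0,0,0,0,0,0,0,0,0,0])

```text
time_s: 2.5
ee_pos: [0.5207, -0.0253, 0.0856]
eef_rot: [3.141, 0.0, -0.011]
force: [-0.2, 0.1, 0.2]
grip_width: 0.0595
grip_force: 0.0
```

```bash
python3 go.py -155 -174 6
python3 - <<'E'
from station import camera
import cv2
cv2.imwrite("pics/top1.png",camera("top")["image"][:,:,::-1]); cv2.imwrite("pics/side1.png",camera("side")["image"][:,:,::-1])
E
```

```text
tcp in stop mm [-159.20726682 -175.0674501    85.58812291] yaw-th 0.00029693222174072796 F [-0.17892748  0.11090967  0.15110055] t 2.5 w 0.05953467737484508
shift mm [ 4.20786136 -1.07482602 79.58799221]
```

View pics/side1.png

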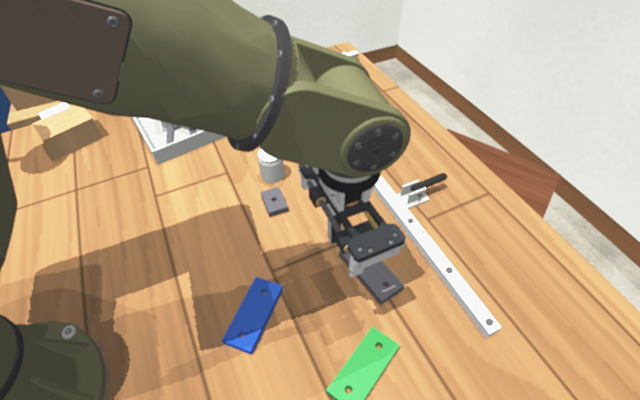

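The hand is open on the robot's side of the blank and clear of the decoys. I'll lower it straight down.

>>> apply_moves(plan=[0,0,20,0,0,0,20,0,0,0,20,0,0,0,10,0,0,0,5,0,0,0,4,0,0,0,0,0,0,0,0,0])

```text
time_s: 3.4
ee_pos: [0.5213, -0.0247, 0.0071]
eef_rot: [3.141, -0.001, -0.012]
force: [0.4, -0.1, -0.7]
grip_width: 0.0604
grip_force: 0.0
```

>>> apply_moves(plan=[5,0,0,0,5,0,0,0,5,0,0,0,4,0,0,0,4,0,0,0,4,0,0,0,4,0,0,0,4,0,0,0,4,0,0,0,4,0,0,0,4,0,0,0,4,0,0,0,0,0,0,0])

```text
time_s: 4.7
ee_pos: [0.5727, -0.0253, 0.0065]
eef_rot: [3.142, -0.001, -0.012]
force: [-0.5, 0.7, -0.2]
grip_width: 0.0604
grip_force: 0.0
```

```bash
python3 go.py -60 -174 6
```

```text
tcp in stop mm [-107.1359426  -174.48631614    6.50137993] yaw-th -0.000530952678282218 F [-0.50673085  0.65015975 -0.20695715] t 4.7 w 0.06043790822324793
shift mm [47.13503715 -0.51136984  0.55834073]
```

>>> apply_moves(plan=[4,0,0,0,4,0,0,0,4,0,0,0,4,0,0,0,4,0,0,0,4,0,0,0,4,0,0,0,4,0,0,0,4,0,0,0,3,0,0,0,2,0,0,0,2,0,0,0])

```text
time_s: 5.9
ee_pos: [0.6151, -0.0258, 0.0065]
eef_rot: [-3.142, 0.0, -0.012]
force: [-5.0, 0.7, 2.4]
grip_width: 0.0601
grip_force: 2.5
```

>>> apply_moves(plan=[1,0,0,0,1,0,0,0])

```text
time_s: 6.1
ee_pos: [0.617, -0.0258, 0.0065]
eef_rot: [3.142, 0.0, -0.012]
force: [-4.3, -0.0, 3.5]
grip_width: 0.0602
grip_force: 2.5
```

>>> apply_moves(plan=[1,0,0,0,0.5,0,0,0])

```text
time_s: 6.3
ee_pos: [0.6185, -0.0258, 0.0065]
eef_rot: [3.142, 0.0, -0.012]
force: [-5.3, 0.7, 3.7]
grip_width: 0.0605
grip_force: 2.6
```

```bash
python3 go.py -60 -174 6
```

```text
tcp in stop mm [ -61.39362442 -174.44874839    6.47444196] yaw-th -0.0004272540255734567 F [-5.28970074  0.67498627  3.69145383] t 6.3 w 0.060530380802229874
shift mm [ 1.39345431 -0.44934964  0.47437256]
```

>>> apply_moves(plan=[1,0,0,0,1,0,0,0])

```text
time_s: 6.5
ee_pos: [0.6204, -0.0258, 0.0064]
eef_rot: [3.142, 0.0, -0.012]
force: [-5.3, -0.4, 3.0]
grip_width: 0.06
grip_force: 2.5
```

>>> apply_moves(plan=[0.5,0,0,0,0.5,0,0,0])

```text
time_s: 6.7
ee_pos: [0.6207, -0.0259, 0.0064]
eef_rot: [3.142, 0.002, -0.012]
force: [-13.5, -0.3, 9.1]
grip_width: 0.0601
grip_force: 6.6
```

>>> apply_moves(plan=[0.5,0,0,0,0.5,0,0,0])

```text
time_s: 6.9
ee_pos: [0.6208, -0.0259, 0.0064]
eef_rot: [3.142, 0.004, -0.012]
force: [-20.2, -0.0, 14.5]
grip_width: 0.0602
grip_force: 10.3
```

```bash
python3 go.py -60 -174 6
```

```text
tcp in stop mm [ -59.05292838 -174.52700213    6.40967643] yaw-th -0.00023793678448450796 F [-2.02069734e+01 -4.57254277e-03  1.44854214e+01] t 6.9 w 0.060246785045027666
shift mm [-0.94538628 -0.52679254  0.41381771]
```

>>> apply_moves(plan=[-4,0,0,0,-8,0,0,0,0,0,-15,0,0,0,-30,0,0,15,0,0,11,19,0,0,11,19,0,0,11,19,0,0,10,16,0,0,0,0,0,0,0,0,0,0], hand=-1)

```text
time_s: 8.0
ee_pos: [0.6521, -0.1144, 0.0515]
eef_rot: [-3.141, -0.0, -0.013]
force: [-0.2, 0.2, 0.0]
grip_width: 0.0006
grip_force: 0.0
```

```bash
python3 go.py -27 -264 6;  python3 - <<'E'
from station import camera
from h import *
c=camera("top"); cv2.imwrite("pics/top2.png",c["image"][:,:,::-1]); cv2.imwrite("pics/side2.png",camera("side")["image"][:,:,::-1])
E
```

```text
tcp in stop mm [ -26.67123749 -262.60015292   51.47827258] yaw-th -0.0010392717595036158 F [-0.2320107   0.16055477  0.01314736] t 8.0 w 0.0006427058145154675
shift mm [-0.33024134  1.40694575 45.47804281]
```

View pics/side2.png

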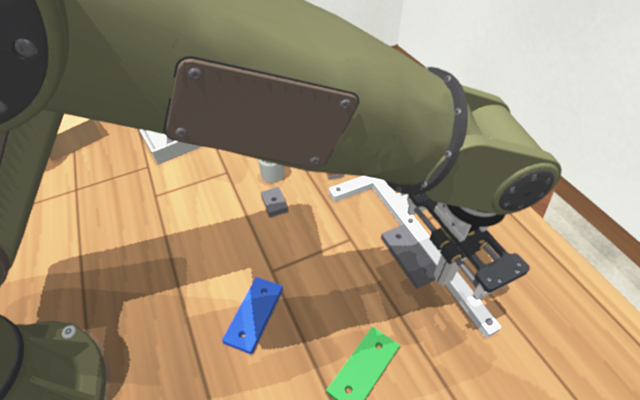

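The blank lies flush along the fence, with its near end at about (420,286) and the shut fingers beyond it.

Run:
```python
from h import *
c=dict(np.load("side0.npz")); C=np.load("stop.npy"); t=C[2]
P=ray(c,[(420,286),(384,238)],.015)-C[:2]
print(P@np.array([[np.cos(t),-np.sin(t)],[np.sin(t),np.cos(t)]]))
```

```text
[[-0.04731333 -0.24196904]
 [-0.05079302 -0.13042592]]
```

>>> apply_moves(plan=[0,3,15,0,0,0,15,0,0,0,10,0,0,0,5,0,0,0,0,0])

```text
time_s: 8.6
ee_pos: [0.6518, -0.1171, 0.0052]
eef_rot: [-3.141, 0.002, -0.012]
force: [-0.4, 0.2, 0.4]
grip_width: 0.0004
grip_force: 0.0
```

>>> apply_moves(plan=[0,-5,0,0,0,-5,0,0,0,-4,0,0,0,-4,0,0,0,-4,0,0,0,-4,0,0,0,-4,0,0,0,-4,0,0,0,-4,0,0,0,-4,0,0])

```text
time_s: 9.6
ee_pos: [0.653, -0.0753, 0.0068]
eef_rot: [3.141, -0.001, -0.012]
force: [-0.4, -5.3, 3.8]
grip_width: 0.0006
grip_force: 3.0
```

>>> apply_moves(plan=[0,-4,0,0,0,-4,0,0,0,-4,0,0,0,-4,0,0,0,-4,0,0,0,-4,0,0,0,-4,0,0,0,-4,0,0,0,-4,0,0,0,-4,0,0,0,-4,0,0,0,-4,0,0,0,-4,0,0,0,-4,0,0,0,-4,0,0,0,-4,0,0])

```text
time_s: 11.2
ee_pos: [0.6537, -0.0113, 0.0067]
eef_rot: [3.141, -0.0, -0.012]
force: [-0.5, -5.7, 3.5]
grip_width: 0.0002
grip_force: 3.3
```

```bash
python3 go.py -26 -132.5 6
```

```text
tcp in stop mm [ -26.32791063 -159.52155471    6.7381859 ] yaw-th -0.0006163819126819101 F [-0.48974091 -5.74872945  3.51641804] t 11.2 w 0.0002239674709982177
shift mm [  0.31101096 -27.02206101   0.72687953]
```

>>> apply_moves(plan=[0,-4,0,0,0,-4,0,0,0,-4,0,0,0,-4,0,0,0,-3,0,0,0,-2,0,0,0,-2,0,0])

```text
time_s: 11.9
ee_pos: [0.654, 0.0116, 0.0067]
eef_rot: [3.141, -0.0, -0.012]
force: [-0.6, -6.3, 4.7]
grip_width: 0.0004
grip_force: 3.5
```

>>> apply_moves(plan=[0,-1,0,0,0,-1,0,0])

```text
time_s: 12.1
ee_pos: [0.654, 0.0136, 0.0067]
eef_rot: [3.141, -0.0, -0.012]
force: [-0.4, -6.9, 3.6]
grip_width: 0.0007
grip_force: 3.5
```

>>> apply_moves(plan=[0,-0.7,0,0,0,-0.7,0,0])

```text
time_s: 12.3
ee_pos: [0.654, 0.0149, 0.0067]
eef_rot: [3.141, -0.0, -0.012]
force: [-1.2, -5.6, 3.8]
grip_width: 0.0005
grip_force: 3.5
```

```bash
python3 go.py -26 -132.5 6
```

```text
tcp in stop mm [ -26.35799527 -133.26966717    6.73466426] yaw-th -0.0006022803615799797 F [-1.15775082 -5.57365623  3.82562594] t 12.3 w 0.0004711745071975604
shift mm [ 0.35737547 -0.7702206   0.73438596]
```

>>> apply_moves(plan=[0,-0.5,0,0,0,-0.5,0,0])

```text
time_s: 12.5
ee_pos: [0.654, 0.0159, 0.0067]
eef_rot: [3.141, -0.0, -0.012]
force: [-0.7, -6.2, 3.8]
grip_width: 0.0005
grip_force: 3.5
```

>>> apply_moves(plan=[0,-0.5,0,0,0,-0.5,0,0])

```text
time_s: 12.7
ee_pos: [0.654, 0.0166, 0.0068]
eef_rot: [3.141, -0.0, -0.012]
force: [-0.9, -9.8, 3.9]
grip_width: 0.0005
grip_force: 5.0
```

>>> apply_moves(plan=[0,-0.5,0,0,0,-0.5,0,0])

```text
time_s: 12.9
ee_pos: [0.654, 0.0168, 0.0068]
eef_rot: [3.14, -0.0, -0.013]
force: [-1.9, -15.9, 5.1]
grip_width: 0.0006
grip_force: 6.9
```

End contact made. Now I'll back off, come round to the robot's side and nudge the blank against the fence once more.

>>> apply_moves(plan=[0,3,0,0,0,9,0,0,0,0,-15,0,0,0,-30,0,-20,0,0,0,-20,0,0,0,-12,-20,0,0,0,-20,0,0,0,-20,0,0,0,-20,0,0,0,0,0,0,0,0,0,0], hand=0.1)

```text
time_s: 14.1
ee_pos: [0.6028, 0.0871, 0.0521]
eef_rot: [-3.141, -0.0, -0.011]
force: [0.5, -0.4, 0.0]
grip_width: 0.0518
grip_force: 0.0
```

```bash
python3 go.py -78 -62 6
```

```text
tcp in stop mm [-78.36658244 -61.74500588  52.06639746] yaw-th 0.0004547265343776887 F [ 0.5051921  -0.43857102  0.03794946] t 14.1 w 0.05184680873648337
shift mm [ 0.3481542   0.26639183 46.06647592]
```

>>> apply_moves(plan=[0,0,15,0,0,0,15,0,0,0,10,0,0,0,5,0,0,0,0,0,4,0,0,0,4,0,0,0,4,0,0,0,4,0,0,0,2,0,0,0])

```text
time_s: 15.1
ee_pos: [0.6213, 0.0865, 0.0066]
eef_rot: [-3.142, -0.0, -0.012]
force: [-1.1, -0.2, 0.2]
grip_width: 0.0516
grip_force: 0.0
```

>>> apply_moves(plan=[0.7,0,0,0,0.7,0,0,0])

```text
time_s: 15.3
ee_pos: [0.6218, 0.0865, 0.0064]
eef_rot: [3.142, 0.001, -0.012]
force: [-6.6, -0.6, 3.9]
grip_width: 0.0515
grip_force: 3.1
```

>>> apply_moves(plan=[0.5,0,0,0,0.5,0,0,0])

```text
time_s: 15.5
ee_pos: [0.6219, 0.0865, 0.0064]
eef_rot: [3.141, 0.003, -0.012]
force: [-13.2, -0.1, 8.2]
grip_width: 0.0517
grip_force: 6.4
```

```bash
python3 go.py -59 -62 6
```

```text
tcp in stop mm [-59.24813467 -62.07087658   6.39970918] yaw-th -0.00022288912278382346 F [-13.17077441  -0.12396126   8.24975306] t 15.5 w 0.0517126568185402
shift mm [ 0.24945613 -0.07103373  0.39885784]
```

It's flush. I'll retreat and check.

>>> apply_moves(plan=[-3,0,0,0,-9,0,0,0,0,0,-20,0,0,0,-40,0,0,0,-40,0,-20,30,-30,0,-30,40,-10,0,-30,40,0,0,-30,40,0,0,-30,40,0,0,-30,40,0,0,-30,40,0,0,0,40,0,0,0,40,0,0,0,40,0,0,0,0,0,0,0,0,0,0])

```text
time_s: 17.2
ee_pos: [0.4065, -0.3, 0.1459]
eef_rot: [-3.141, 0.0, -0.014]
force: [0.7, 0.7, 0.0]
grip_width: 0.0518
grip_force: 0.0
```

Run:
```python
from station import camera,monitor
from h import *
c=camera("top"); cv2.imwrite("pics/top3.png",c["image"][:,:,::-1])
h=masks(c); C=np.load("stop.npy"); t=C[2]; M=np.array([[np.cos(t),-np.sin(t)],[np.sin(t),np.cos(t)]])
m=(h[...,1]<70)&(h[...,2]<130)&(h[...,2]>50); m[:126]=0; b,l=blobs(m,300)
for i,s,ce in b:
    ct=cv2.findContours((l==i).astype(np.uint8),0,1)[0][0][:,0]
    r=cv2.minAreaRect((((ray(c,ct,.015)-C[:2])@M)*1000).astype(np.float32)); print(s,r)
print(monitor.get_obs()["ee_pos"],monitor.get_obs()["force"])
```

```text
[ 293  126  126   46 1568] ((-14.293400764465332, -91.81620788574219), (84.20812225341797, 262.2735290527344), 18.7782039642334)
[264 217  32  22 598] ((-201.1665496826172, 47.59417724609375), (60.594364166259766, 40.020660400390625), 86.91067504882812)
[145 230  22 101 675] ((-303.4931640625, 292.206298828125), (199.2655487060547, 14.649043083190918), 9.28543758392334)
[   6  252  151  102 6976] ((-330.270751953125, 441.5321350097656), (196.59693908691406, 278.0178527832031), 9.231427192687988)
[ 597  258   42   53 1100] ((-300.5421447753906, -593.416015625), (68.67150115966797, 107.25585174560547), 70.18864440917969)
[ 0.40671857 -0.2993883   0.14600893] [ 0.54771588  0.33097994 -0.19330296]
```

View pics/top3.png

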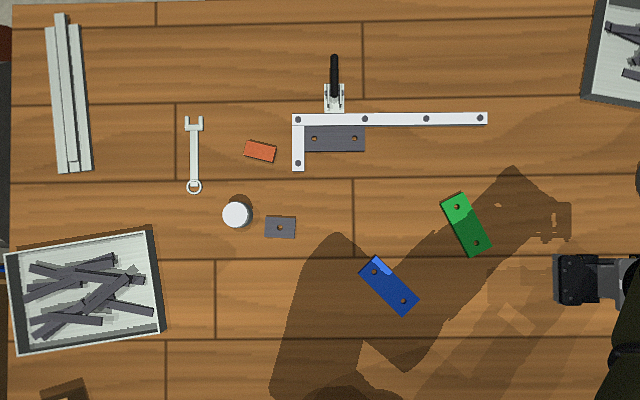

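The top view shows the long blank (304–364, 126–151) seated in the corner with no visible gap at either face. Everything else is where it was and the hand is clear.

```bash
python3 -c "
from station import ctrl
print(ctrl.hand_in())"
```

```text
the job is handed in; nothing more can be done
None
```

The long blank is pushed into the inside corner of the stop, with firm contact felt at both the fence and the end stop and no gap visible from above; the other parts look unmoved, the hand is clear, and the job was handed in at about 17 s (no verdict was returned).

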